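# Set the washed slide racks and tube caps out to dry

## Task

Put the washed labware out to dry. Tip the orange caps out of the white beaker into the grey tray, every one of them, and stand the empty beaker upright in the middle of the green ring on the rubber pad. Hook each slide rack that is there onto the bar at its open end, stem towards the robot, slide it along under the clear strip until it is centred below the band of its own colour, and leave it hanging there still; do not disturb the glass jar or the yellow tip box.

Things in the scene. Friction and masses are not known exactly. Their poses are not given: they have to be found in the camera images.
- rail: Fixed drying rail. Origin on the bench under the bar's middle; the bar (steel, 12 mm thick, axis at z = 130 mm) runs 430 mm along the rail's own y, within 0.12 rad of world y. 16 mm posts under its ends (y = -215, +215), foot plates 8 mm high. Racks go on only at its open end, y = -205 to -100 mm (middle -152), and cannot pass one another on the bar.
- strip_end (a point): End of the clear hold-down strip above the bar, rail frame (15, -97, 159) mm. The strip (rail x -2 to 32 mm, z 155 to 159 mm) runs from here to rail y = +203 and keeps racks from being put on or lifted off there: slide them in below it. Two brackets at y = -80 and 190 join it to uprights on the far side (x 70 to 80 mm); none is higher than 159 mm.
- mark_red: Coloured band (red) round the clear strip, 20 mm wide along the bar, look only, top at z = 160 mm. Origin on the bar's axis below the middle of the band; axes as the rail's. The bands lie at rail y = -45, 20, 85 and 150 mm; which colour is where differs from start to start.
- mark_yellow: Coloured band (yellow) round the clear strip, 20 mm wide along the bar, look only, top at z = 160 mm. Origin on the bar's axis below the middle of the band; axes as the rail's. The bands lie at rail y = -45, 20, 85 and 150 mm; which colour is where differs from start to start.
- mark_blue: Coloured band (blue) round the clear strip, 20 mm wide along the bar, look only, top at z = 160 mm. Origin on the bar's axis below the middle of the band; axes as the rail's. The bands lie at rail y = -45, 20, 85 and 150 mm; which colour is where differs from start to start.
- mark_green: Coloured band (green) round the clear strip, 20 mm wide along the bar, look only, top at z = 160 mm. Origin on the bar's axis below the middle of the band; axes as the rail's. The bands lie at rail y = -45, 20, 85 and 150 mm; which colour is where differs from start to start.
- rack_red: Loose red slide rack, upright on the bench, yaw within 0.35 (may be absent), 160 to 260 g. Origin: centre of underside. Base 60 (x) x 52 (y), 36 mm high. At its -x side a stem (x -20 to -12, 26 wide in y) rises to z 144, with a head (x -25 to -7) to z 150. Pinch the stem at (-16, 0, 130) mm, closing along x; hung, fingertips at rack z 105 or higher pass over strip and bands.
- rack_red_hook (a point): Middle of the underside of the red rack's hook arm (rack frame 0, 0, 78 mm). A lip at x = 14 to 20 hangs from the arm (to z 84) down to z = 58: gap x -12 to +14. In it a 90 degree V saddle (middle x = 0, mouth 17 mm) sits on the bar; this point is then 9.5 mm above the bar's axis, rack x along rail x, stem on the robot's side. Under the strip the rack can rise 9 mm.
- rack_yellow: Loose yellow slide rack, upright on the bench, yaw within 0.35 (may be absent), 160 to 260 g. Origin: centre of underside. Base 60 (x) x 52 (y), 36 mm high. At its -x side a stem (x -20 to -12, 26 wide in y) rises to z 144, with a head (x -25 to -7) to z 150. Pinch the stem at (-16, 0, 130) mm, closing along x; hung, fingertips at rack z 105 or higher pass over strip and bands.
- rack_yellow_hook (a point): Middle of the underside of the yellow rack's hook arm (rack frame 0, 0, 78 mm). A lip at x = 14 to 20 hangs from the arm (to z 84) down to z = 58: gap x -12 to +14. In it a 90 degree V saddle (middle x = 0, mouth 17 mm) sits on the bar; this point is then 9.5 mm above the bar's axis, rack x along rail x, stem on the robot's side. Under the strip the rack can rise 9 mm.
- rack_blue: Loose blue slide rack, upright on the bench, yaw within 0.35 (may be absent), 160 to 260 g. Origin: centre of underside. Base 60 (x) x 52 (y), 36 mm high. At its -x side a stem (x -20 to -12, 26 wide in y) rises to z 144, with a head (x -25 to -7) to z 150. Pinch the stem at (-16, 0, 130) mm, closing along x; hung, fingertips at rack z 105 or higher pass over strip and bands.
- rack_blue_hook (a point): Middle of the underside of the blue rack's hook arm (rack frame 0, 0, 78 mm). A lip at x = 14 to 20 hangs from the arm (to z 84) down to z = 58: gap x -12 to +14. In it a 90 degree V saddle (middle x = 0, mouth 17 mm) sits on the bar; this point is then 9.5 mm above the bar's axis, rack x along rail x, stem on the robot's side. Under the strip the rack can rise 9 mm.
- rack_green: Loose green slide rack, upright on the bench, yaw within 0.35 (may be absent), 160 to 260 g. Origin: centre of underside. Base 60 (x) x 52 (y), 36 mm high. At its -x side a stem (x -20 to -12, 26 wide in y) rises to z 144, with a head (x -25 to -7) to z 150. Pinch the stem at (-16, 0, 130) mm, closing along x; hung, fingertips at rack z 105 or higher pass over strip and bands.
- rack_green_hook (a point): Middle of the underside of the green rack's hook arm (rack frame 0, 0, 78 mm). A lip at x = 14 to 20 hangs from the arm (to z 84) down to z = 58: gap x -12 to +14. In it a 90 degree V saddle (middle x = 0, mouth 17 mm) sits on the bar; this point is then 9.5 mm above the bar's axis, rack x along rail x, stem on the robot's side. Under the strip the rack can rise 9 mm.
- beaker: Loose white beaker, 65 mm high, outside diameter 44 mm at the foot widening straight to 68 mm at the rim (59 mm at z = 40 mm), wall 3 mm, floor 5 mm, 95 to 160 g empty. Origin: centre of its underside, z up through the mouth. Starts upright on the bench with the caps in it.
- cap1: Loose orange tube cap, a cylinder 15.6 mm across and 13 mm high, 12 g; origin at the centre of one end. Starts in the beaker.
- cap2: Loose orange tube cap, a cylinder 15.6 mm across and 13 mm high, 12 g; origin at the centre of one end. Starts in the beaker.
- cap3: Loose orange tube cap, a cylinder 15.6 mm across and 13 mm high, 12 g; origin at the centre of one end. Starts in the beaker.
- cap4: Loose orange tube cap, a cylinder 15.6 mm across and 13 mm high, 12 g; origin at the centre of one end. Starts in the beaker (may be absent).
- cap5: Loose orange tube cap, a cylinder 15.6 mm across and 13 mm high, 12 g; origin at the centre of one end. Starts in the beaker (may be absent).
- tray: Fixed grey drying tray, open box 150 x 150 mm, walls 4 mm thick and 30 mm high. Origin at the centre of its underside; inner floor at z = 4 mm.
- pad: Fixed black rubber pad 90 x 90 mm, 4 mm thick, with a green ring 84 mm across. Origin at the centre of its underside; top at z = 4 mm.
- jar: Bystander: glass jar, 72 mm across, 100 mm high. Origin: centre of its underside.
- tip_box: Bystander: yellow tip box with clear lid, 120 x 85 x 70 mm. Origin: centre of its underside.
Mind the look-alikes: they are no part of the job. There is more than one size of the rack_green; the one meant has the size given above.

How it is judged (in metres and radians):
On the way:
1. the beaker is tipped past level over the tray (angle between beaker's own z axis and vertical above 1.4 rad and horizontal distance between beaker and tray below 0.16 m), for 0.2 s.
At the end, for the whole second after the job is handed in: every rack present hangs on the bar with its hook centred within 12 mm of the band of its colour along the bar, within 0.25 rad of upright and still; every cap present lies in the tray; the beaker stands upright (within 0.1 rad) on the pad within 25 mm of its centre; everything released (y of rack_red_hook in the frame of mark_red between -0.012 and 0.012 m and x of rack_red_hook in the frame of mark_red between -0.014 and 0.014 m and z of rack_red_hook in the frame of mark_red between 0.004 and 0.0155 m and angle between each of rack_red, rack_yellow, rack_blue, rack_green's own z axis and vertical below 0.25 rad and linear speed of each of rack_red, rack_yellow, rack_blue, rack_green, beaker below 0.03 m/s and y of rack_yellow_hook in the frame of mark_yellow between -0.012 and 0.012 m and x of rack_yellow_hook in the frame of mark_yellow between -0.014 and 0.014 m and z of rack_yellow_hook in the frame of mark_yellow between 0.004 and 0.0155 m and y of rack_blue_hook in the frame of mark_blue between -0.012 and 0.012 m and x of rack_blue_hook in the frame of mark_blue between -0.014 and 0.014 m and z of rack_blue_hook in the frame of mark_blue between 0.004 and 0.0155 m and y of rack_green_hook in the frame of mark_green between -0.012 and 0.012 m and x of rack_green_hook in the frame of mark_green between -0.014 and 0.014 m and z of rack_green_hook in the frame of mark_green between 0.004 and 0.0155 m and x of cap1 in the frame of tray between -0.074 and 0.074 m and y of cap1 in the frame of tray between -0.074 and 0.074 m and height (world z) of each of cap1, cap2, cap3, cap4, cap5 below 0.035 m and x of cap2 in the frame of tray between -0.074 and 0.074 m and y of cap2 in the frame of tray between -0.074 and 0.074 m and x of cap3 in the frame of tray between -0.074 and 0.074 m and y of cap3 in the frame of tray between -0.074 and 0.074 m and x of cap4 in the frame of tray between -0.074 and 0.074 m and y of cap4 in the frame of tray between -0.074 and 0.074 m and x of cap5 in the frame of tray between -0.074 and 0.074 m and y of cap5 in the frame of tray between -0.074 and 0.074 m and angle between beaker's own z axis and vertical below 0.1 rad and horizontal distance between beaker and pad below 0.025 m and height (world z) of beaker below 0.008 m); the robot touches nothing.
It fails at once if the glass jar is knocked more than 3 cm from its place (distance of jar from where it was at the start of the episode above 0.03 m).
It fails at once if the yellow tip box is knocked more than 3 cm from its place (distance of tip_box from where it was at the start of the episode above 0.03 m).
Of rack_red, rack_yellow, rack_blue, rack_green only 3 to 4 are there at a start; the rules pass over those that are not, and their reading is None.
Of cap4, cap5 only 1 to 2 are there at a start; the rules pass over those that are not, and their reading is None.
At some moment in a run one of rack_red, rack_yellow, rack_blue, rack_green may be knocked a few centimetres aside while the robot is not near it.
Once in a run the grip may slacken for a moment while it holds something.
It also fails if it takes over 200 s, if anything falls off the work surface, if the arm or the gripper's body presses on something with over 40 N, if the wrist force passes 120 N, or if a joint passes its speed limit or range.

## Robot

A 6-joint arm with a two-finger parallel gripper is mounted at the origin on the work surface. World frame = base frame: x ahead of the robot, y to its left, z up, the work surface at z = 0. Lengths are in mm, angles in rad, forces in N, time in s.
With the tool pointing down it reaches from about 275 to 825 mm from the base axis. Payload 4.9 kg.
Tool frame: the origin (TCP) lies at the very end of the fingers, on their centre line; the grasp point (between the pads) lies 19 mm behind it; z points along the fingers, y is the line along which they close (so a half turn about z gives the same grasp; the last joint's range is limited). The gripper opens to 85 mm and grips with 20 to 120 N. Pads are 22 mm wide; open, the fingers measure 114 mm over their backs; the gripper's body (76 mm by 85 mm) begins 54 mm behind the grasp point. The pads swing forward as they close: fully open they stand 13 mm farther back than shut.
Start: joints at [-1.399, 0.326, -0.193, 1.052, 0, 1.437], TCP at [165.593, -524.497, 231.281] pointing down, gripper open.
Joint ranges: [-2.65, 2.65], [-0.97, 1.79], [-1.3, 1.35], [-1.93, 2.1], [-1.47, 1.37], [-3.14, 3.14]. Speed limits (rad/s): [2.57, 2.57, 3.14, 3.14, 3.14, 3.14].

## Interface

Orientations are given as [roll, pitch, yaw] about the fixed x, y, z axes, in that order (R = Rz(yaw) Ry(pitch) Rx(roll)).
In Python, from bench import bot, solve_ik, imaging gives the robot as it stands. Calls block until the motion is done:
- bot.move_ptp(position, orientation): joint-space move of the TCP to a pose.
- bot.movel(position, rot=None, max_speed=150, threshold=None): straight line of the TCP; rot=None keeps the orientation; max_speed is the mean speed in mm/s. With threshold (N) it stops when the force on the tool has changed by that much, and returns True; else False.
- bot.move_j(angles): joint-space move.
- bot.grip(opening, effort=None): opening from 0.0 (shut) to 1.0 (fully open); effort is the grip in N (None keeps the last); returns when the fingers have stopped.
- bot.dwell(seconds).
- solve_ik(position, orientation): joint angles nearest the present ones, or None.
- bot.get_state(): the state.
- imaging.capture(name): name is "side" or "top" or "wrist"; returns the picture (480x640x3 uint8, blue, green, red); there is no depth.
- imaging.camera_model(name): a dict with "K" (3x3 intrinsics, pixels), "k1" (the pictures are not rectified: a ray, as slopes to the right and down, at radius r is drawn at 1 + k1 r^2 times it, then the intrinsics apply), "position" and "rotation" of the camera in the world. Camera axes: x right, y up, looking along -z (the intrinsics and any distortion apply to the point x, -y, -z); pixel columns grow to the right and rows downward; lengths in mm; the calibration is good to about 2 mm. A picture is of the moment at which its call begins: read the wrist's pose just before it. camera_model takes no time and is no camera call; for the wrist camera it gives the pose at the moment of the call.
A pose or a line that the arm cannot do raises bot.IKError and nothing moves.
- bot.sign_off(): hands the job in; it is judged then, once.
The state is a dict: "t": time; "qpos": joint angles; "joint_velocities": joint speeds; "effort": joint torques, N m; "tcp_pos": TCP position; "orientation": TCP orientation; "contact_force": force on the tool from outside, world axes, zero at the start; "wrist_torque": the same for the moment, N m; "opening": opening from 0.0 (shut) to 1.0 (fully open); "gripper_force": force on a finger pad.
Only numpy, scipy, OpenCV 4.12 (cv2) and the standard library are available. Lean on these libraries where they do the work, as an engineer would, in place of code of your own. Each camera call takes 0.05 s, during which the arm holds its last target. There are 200 camera calls.

## Working session

There is one attempt and no reset: what is moved stays moved. The work goes in short steps, each a Python script; the robot and the scene stay as the last script left them, time stands still between calls to the robot, and variables do not carry over. Pictures are saved under pics/ and viewed, at most 15 in all, crops included, and the job is handed in when it is done.

```bash
ls; mkdir -p pics
python3 - <<'E'
from bench import bot, solve_ik, imaging
import cv2
for n in("top","side"):
    cv2.imwrite(f"pics/{n}0.png",imaging.capture(n)); m=imaging.camera_model(n); print(n,m)
print(bot.get_state()['t'])
E
```

```text
pics
top {'K': array([[624.75668895,   0.        , 309.05205042],
       [  0.        , 624.75668895, 226.98065476],
       [  0.        ,   0.        ,   1.        ]]), 'k1': -0.028945443879703384, 'position': array([ 218.27413172,   67.58238981, 1455.95638381]), 'rotation': array([ 0.15704304, -0.00698674, -1.5874214 ])}
side {'K': array([[451.63831582,   0.        , 318.16500474],
       [  0.        , 451.63831582, 238.59441484],
       [  0.        ,   0.        ,   1.        ]]), 'k1': -0.08166164218437594, 'position': array([254.71980524, 690.0682117 , 802.65377187]), 'rotation': array([ 0.74734194,  0.00738067, -2.85685833])}
0.1
```

View pics/top0.png

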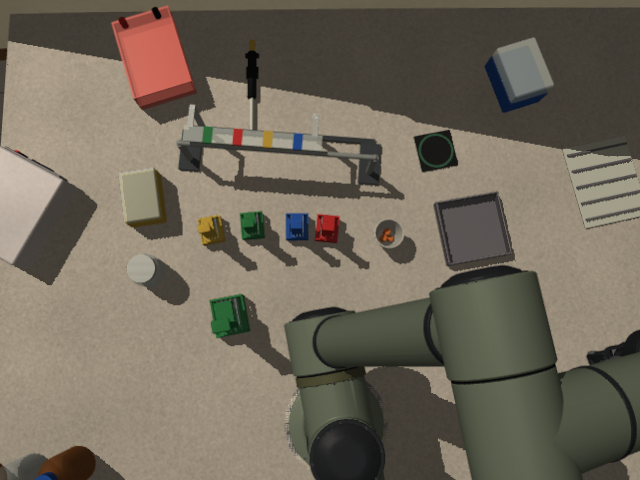

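View pics/side0.png

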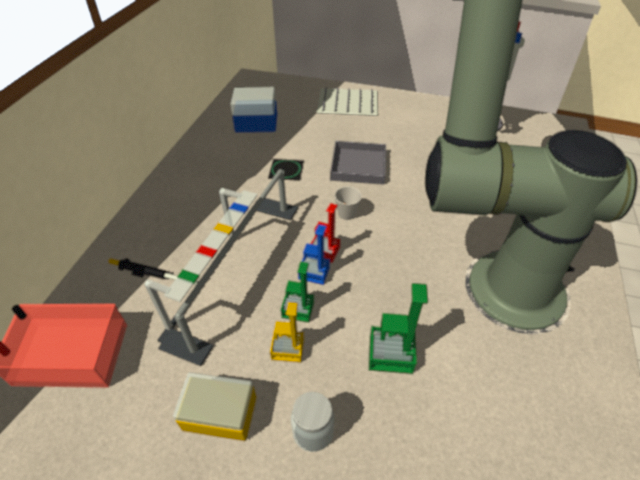

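The top view shows green, red, yellow and blue bands from left (+y) to right at pixels (207,135), (237,137), (268,139) and (298,142). The small racks are yellow (210,229), green (252,225), blue (297,226) and red (327,228); the big green one at (230,315) is the decoy. The beaker is at (389,234), the tray at (474,230) and the pad at (436,150). Next I'll enlarge the picture to measure.

Run:
```python
import cv2
im=cv2.imread("pics/top0.png")
def crop(x0,y0,x1,y1,s,n):
    c=cv2.resize(im[y0:y1,x0:x1],None,fx=s,fy=s,interpolation=cv2.INTER_CUBIC)
    for x in range((x0+9)//10*10,x1,10):
        cv2.line(c,((x-x0)*s,0),((x-x0)*s,4 if x%50 else 10),(0,255,255),1)
        if x%20==0: cv2.putText(c,str(x),((x-x0)*s-10,20),0,.35,(0,255,255),1)
    for y in range((y0+9)//10*10,y1,10):
        cv2.line(c,(0,(y-y0)*s),(4,(y-y0)*s),(0,255,255),1)
        if y%20==0: cv2.putText(c,str(y),(6,(y-y0)*s+4),0,.35,(0,255,255),1)
    cv2.imwrite(n,c)
crop(190,205,350,250,5,"pics/c1.png")
crop(170,110,390,190,3,"pics/c2a.png"); crop(370,120,520,275,5,"pics/c2b.png")
crop(175,105,390,195,3,"pics/c2.png")
c1=cv2.imread("pics/c1.png");c2=cv2.imread("pics/c2.png")
import numpy as np
o=np.zeros((c1.shape[0]+c2.shape[0],800,3),np.uint8);o[:c1.shape[0],:c1.shape[1]]=c1;o[c1.shape[0]:,:c2.shape[1]]=c2
cv2.imwrite("pics/c12.png",o);
cv2.imwrite("pics/c2b.png",cv2.resize(cv2.imread("pics/c2b.png")[:,:],(580,600)))
```

```text
(no output)
```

View pics/c12.png

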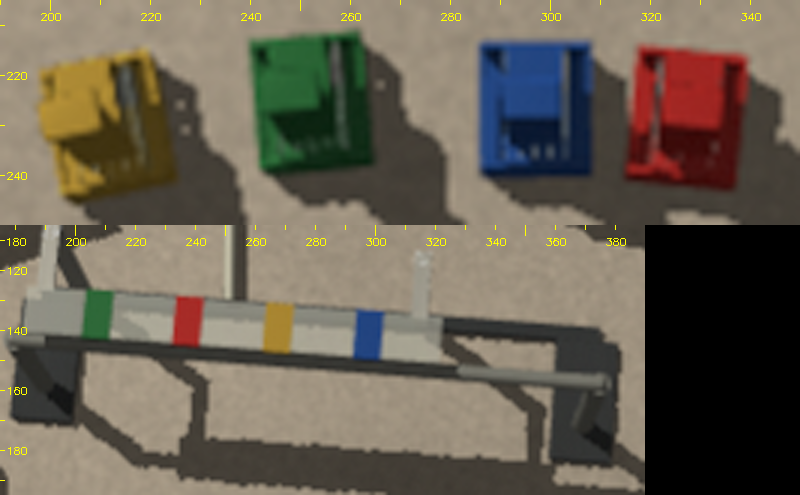

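View pics/c2b.png

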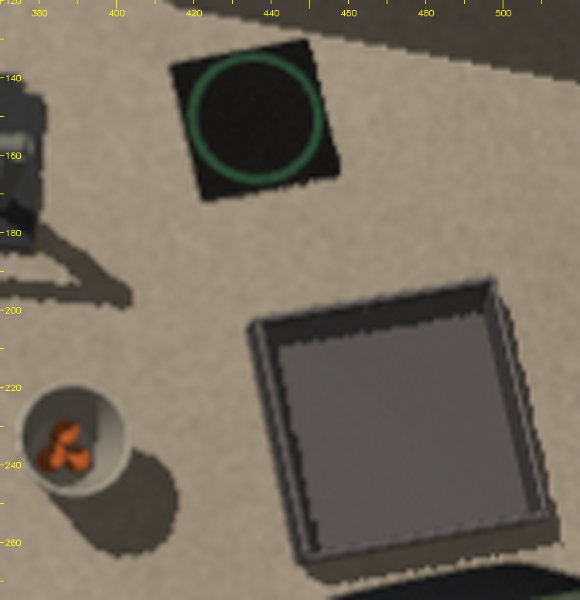

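Crops give the tray rim corners at (434.6,203.3), (497.7,192.9), (512.5,252.9) and (447.8,265.3). The pad centre is at (435.9,150.8), and the beaker rim centre is at (389.4,234) with a diameter of about 28 px and three or more caps inside. I'll fit the racks and bands by matching their silhouettes in both cameras.

```bash
cat > h.py <<'E'
from bench import bot, solve_ik, imaging
import numpy as np, cv2
from scipy.optimize import minimize
from scipy.spatial.transform import Rotation as Rot
def project(m,P):
    P=np.asarray(P,float); p=(P-m['position'])@Rot.from_euler('xyz',m['rotation']).as_matrix()
    s=np.c_[p[:,0]/-p[:,2],-p[:,1]/-p[:,2]]; s=s*(1+m['k1']*(s**2).sum(1))[:,None]
    return s@m['K'][:2,:2].T+m['K'][:2,2]
def ray_z(m,uv,z):
    uv=np.atleast_2d(uv).astype(float); d=(uv-m['K'][:2,2])/m['K'][0,0]; s=d.copy()
    for _ in range(8): s=d/(1+m['k1']*(s**2).sum(1))[:,None]
    w=np.c_[s[:,0],-s[:,1],-np.ones(len(s))]@Rot.from_euler('xyz',m['rotation']).as_matrix().T
    return m['position']+w*((z-m['position'][2])/w[:,2])[:,None]
def box(a,b,c,d,e,f): return np.array([[x,y,z] for x in(a,b) for y in(c,d) for z in(e,f)],float)
RACK=[box(-30,30,-26,26,0,36),box(-20,-12,-13,13,0,144),box(-25,-7,-13,13,144,150),box(-12,20,-13,13,78,84),box(14,20,-13,13,58,84)]
BAND=[box(-3,33,-10,10,154.5,160)]
HUE={'red':(172,8),'yellow':(15,34),'green':(50,85),'blue':(100,130)}
def cmask(im,col):
    h,s,v=cv2.split(cv2.cvtColor(im,cv2.COLOR_BGR2HSV)); lo,hi=HUE[col]
    hm=(h>=lo)&(h<=hi) if lo<hi else (h>=lo)|(h<=hi)
    return (hm&(s>(135 if col=='yellow' else 110))&(v>30)).astype(np.uint8)
def place(parts,p,z=0):
    c,s=np.cos(p[2]),np.sin(p[2]); R=np.array([[c,-s,0],[s,c,0],[0,0,1]])
    return [q@R.T+[p[0],p[1],z] for q in parts]
def sil(m,parts,S=4):
    o=np.zeros((480*S,640*S),np.uint8)
    for q in parts:
        uv=(project(m,q)+.5)*S-.5
        cv2.fillConvexPoly(o,cv2.convexHull(np.round(uv*16).astype(np.int32)),1,shift=4)
    return cv2.resize(o.astype(np.float32),(640,480),interpolation=cv2.INTER_AREA)
def fit(ims,col,p0,parts=RACK,z=0,grow=25):
    data=[]
    for n,im in ims.items():
        m=imaging.camera_model(n); k=np.ones((grow,grow),np.uint8)
        roi=cv2.dilate((sil(m,place(parts,p0,z),1)>0).astype(np.uint8),k)
        mk=cv2.morphologyEx(cmask(im,col)*roi,cv2.MORPH_CLOSE,np.ones((5,5),np.uint8)); data.append((m,mk.astype(np.float32)))
    def cost(p): return sum(np.abs(sil(m,place(parts,p,z))-k).sum()/max(k.sum(),1) for m,k in data)
    r=None
    for dy in(0,-.2,.2):
        q=minimize(cost,np.add(p0,[0,0,dy]),method='Nelder-Mead',options=dict(initial_simplex=np.add(p0,[0,0,dy])+np.array([[0,0,0],[12,0,0],[0,12,0],[0,0,.15]]),maxiter=120,xatol=.02,fatol=1e-4))
        if r is None or q.fun<r.fun: r=q
    return r.x,r.fun
def shots(names=("top","side")): return {n:imaging.capture(n) for n in names}
E
python3 - <<'E'
from h import *
np.set_printoptions(precision=1,suppress=True)
ims={n:cv2.imread(f"pics/{n}0.png") for n in("top","side")}
mt=imaging.camera_model("top")
T=ray_z(mt,[[434.6,203.3],[497.7,192.9],[512.5,252.9],[447.8,265.3]],30)
print("tray",T.mean(0),[np.linalg.norm(T[i]-T[i-1]) for i in range(4)],np.arctan2(*(T[1]-T[0])[[1,0]]))
print("pad",ray_z(mt,[[435.9,150.8]],4)); 
b=ray_z(mt,[[389.4,234],[375.4,234],[403.4,234]],65);print("beaker",b)
for c,uv in dict(red=(327,228),yellow=(210,229),green=(252,225),blue=(297,226)).items():
    p0=ray_z(mt,[uv],30)[0]; p0[2]=0
    print(c,*[(fit({n:ims[n] for n in s},c,p0)) for s in(("top",),("top","side"))])
B={}
for c,uv in dict(red=(237,137),yellow=(268,139),green=(207,135),blue=(298,142)).items():
    p0=ray_z(mt,[uv],160)[0]; p0[0]-=15;p0[2]=-.05
    for s in(("top",),("top","side")):
        x,f=fit({n:ims[n] for n in s},c,p0,BAND,grow=9); print("band",c,s,x,x[2],f)
print("barend",ray_z(mt,[[375.5,156.5]],136))
E
```

```text
tray [ 434.7 -326.7   30. ] [np.float64(147.21957855065963), np.float64(151.3636551639963), np.float64(144.06399663280848), np.float64(153.78698208171943)] -1.4207743098094656
pad [[ 628.9 -254.8    4. ]]
beaker [[ 419.5 -126.6   65. ]
 [ 420.   -95.    65. ]
 [ 419.  -158.2   65. ]]
red (array([442. ,  12.4,  -0.1]), np.float64(0.055420711636543274)) (array([443.4,  12.3,  -0.1]), np.float64(1.0546376705169678))
yellow (array([442.4, 281.4,   0.2]), np.float64(0.09262166172266006)) (array([443.6, 282. ,   0.2]), np.float64(0.5017077922821045))
green (array([451.8, 186.4,   0.1]), np.float64(0.17320479452610016)) (array([453.2, 186.9,   0.2]), np.float64(1.0474567413330078))
blue (array([448.3,  83. ,  -0. ]), np.float64(0.11492994427680969)) (array([448.5,  82.7,   0.1]), np.float64(0.8410272598266602))
band red ('top',) [607.4 206.4  -0. ] -0.018535999568894825 0.10130719095468521
band red ('top', 'side') [608.3 208.5  -0.1] -0.11218732107218747 0.39768728613853455
band yellow ('top',) [601.9 142.   -0. ] -0.0055123099411734655 0.152482271194458
band yellow ('top', 'side') [601.9 142.   -0. ] -0.007927795422773241 0.5173860788345337
band green ('top',) [614.6 272.4  -0. ] -0.008583533817264592 0.30038759112358093
band green ('top', 'side') [614.7 274.1  -0.1] -0.13816434249498924 0.922433614730835
band blue ('top',) [596.5  77.5  -0. ] -0.027355863552938668 0.20450367033481598
band blue ('top', 'side') [596.5  77.6  -0. ] -0.022158477753890453 0.8305759429931641
barend [[580.5 -92.6 136. ]]
```

```bash
cat >> h.py <<'E'
PSI=-.0926; RO=np.array([600.2,122.3])
BY=dict(green=150,red=85,yellow=20,blue=-45)
R0=dict(red=(442,12.4,-.1),yellow=(442.4,281.4,.2),green=(451.8,186.4,.12),blue=(448.3,83,0))
def r2(a): return np.array([[np.cos(a),-np.sin(a)],[np.sin(a),np.cos(a)]])
def rail(x,y): return RO+r2(PSI)@[x,y]
SG=1
def tcp(rack_xy,yaw,rackz): return [*(np.array(rack_xy)+r2(yaw)@[-16,0]),rackz+111],[np.pi,0,yaw+SG*np.pi/2]
E
python3 - <<'E'
import h; from h import *
np.set_printoptions(precision=2,suppress=True)
s=bot.get_state();print(s['t'],s['orientation'],s['opening'],s['contact_force'])
m=imaging.camera_model("wrist");R=Rot.from_euler('xyz',s['orientation'])
print("cam in tool",R.inv().apply(m['position']-s['tcp_pos']),R.inv().apply(Rot.from_euler('xyz',m['rotation']).apply([0,0,-1])),m['K'])
for sg in(1,-1):
    h.SG=sg
    for c,p in R0.items(): print(sg,c,*[solve_ik(*tcp(p[:2],p[2],z)) for z in(0,165)], solve_ik(*tcp(rail(0,BY[c]),PSI,61.5)))
    print(solve_ik(*tcp(rail(0,-152),PSI,83)),solve_ik(*tcp(rail(-75,-152),PSI,165)))
# beaker side grasps: tool dir azimuth a, elevation e below horizontal, closing horizontal
def tool(a,e,roll=0):
    z=np.array([np.cos(a)*np.cos(e),np.sin(a)*np.cos(e),-np.sin(e)]); y=np.array([-np.sin(a),np.cos(a),0])
    M=np.c_[np.cross(y,z),y,z]; return z,(Rot.from_matrix(M)*Rot.from_euler('z',roll))
for e in(.3,.5,.7,.9):
  for a in np.arange(-3,3.2,.5):
    out=[]
    for P,ee,rolls in(((419.5,-126.6,40),e,(0,np.pi)),((434.7,-326.7,150),0.2,np.arange(-3.2,3.2,.4))):
        for r in rolls:
            z,O=tool(a,ee,r); q=solve_ik(list(np.array(P)+19*z),list(O.as_euler('xyz')))
            if q is not None: out.append((len(P) and P[2],round(float(r),1)))
    if any(o[0]==40 for o in out): print(e,round(a,2),out)
E
```

```text
0.1 [-3.14 -0.    0.31] 1.0015274865602009 [0.85 0.62 0.03]
cam in tool [  72.31    1.22 -143.07] [-0.29 -0.    0.96] [[352.32   0.   319.94]
 [  0.   352.32 235.84]
 [  0.     0.     1.  ]]
1 red [-0.14  0.23 -0.67  0.67  0.    1.53] [-0.14  0.06 -0.41  1.1   0.    1.53] [ 0.22  0.51 -0.06  1.    0.    1.88]
1 yellow [ 0.43  0.37 -0.47  0.73  0.    1.8 ] [ 0.43  0.22 -0.22  1.13  0.    1.8 ] [ 0.12  0.47 -0.13  0.97  0.    1.78]
1 green [ 0.24  0.31 -0.56  0.7   0.    1.7 ] [ 0.24  0.16 -0.3   1.11  0.    1.7 ] [0.32 0.57 0.03 1.04 0.   1.98]
1 blue [ 0.02  0.26 -0.64  0.67  0.    1.59] [ 0.02  0.09 -0.38  1.1   0.    1.59] [ 0.01  0.43 -0.19  0.95  0.    1.67]
[-0.18  0.39 -0.2   0.98  0.    1.49] [-0.19  0.2  -0.25  1.12  0.    1.47]
-1 red [-0.14  0.23 -0.67  0.67  0.   -1.61] [-0.14  0.06 -0.41  1.1   0.   -1.61] [ 0.22  0.51 -0.06  1.    0.   -1.26]
-1 yellow [ 0.43  0.37 -0.47  0.73  0.   -1.34] [ 0.43  0.22 -0.22  1.13  0.   -1.34] [ 0.12  0.47 -0.13  0.97  0.   -1.36]
-1 green [ 0.24  0.31 -0.56  0.7   0.   -1.45] [ 0.24  0.16 -0.3   1.11  0.   -1.45] [ 0.32  0.57  0.03  1.0
[... 4852 characters left out ...]
0, 0.4), (150, 0.8), (150, 1.2), (150, 1.6), (150, 2.0), (150, 2.4), (150, 2.8)]
0.9 -1.0 [(40, 0.0), (40, 3.1)]
0.9 0.5 [(40, 0.0), (40, 3.1), (150, -3.2), (150, -2.8), (150, -2.4), (150, -2.0), (150, -1.6), (150, -1.2), (150, -0.8), (150, -0.4), (150, -0.0), (150, 0.4), (150, 0.8), (150, 1.2), (150, 1.6), (150, 2.0), (150, 2.4), (150, 2.8)]
0.9 1.0 [(40, 0.0), (40, 3.1), (150, -3.2), (150, -2.8), (150, -2.4), (150, -2.0), (150, -1.6), (150, -1.2), (150, -0.8), (150, -0.4), (150, -0.0), (150, 0.4), (150, 0.8), (150, 1.2), (150, 1.6), (150, 2.0), (150, 2.4), (150, 2.8)]
0.9 1.5 [(40, 0.0), (40, 3.1)]
0.9 2.0 [(40, 0.0), (40, 3.1)]
0.9 2.5 [(40, 0.0), (40, 3.1)]
0.9 3.0 [(40, 0.0), (40, 3.1)]
```

```bash
cat >> h.py <<'E'
def look(c,name=None):
    p=R0[c]; bot.move_ptp(*tcp(p[:2],p[2],185))
    im=imaging.capture("wrist"); 
    if name: cv2.imwrite(name,im)
    x,f=fit({"wrist":im},c,list(p),grow=71); print("look",c,x.round(3),round(float(f),3),"t",bot.get_state()['t']); return x,f,im
E
python3 - <<'E'
from h import *
x,f,im=look("green","pics/w1.png")
m=imaging.camera_model("wrist")
mk=cmask(im,"green"); c=cv2.findContours((sil(m,place(RACK,x))>.5).astype(np.uint8),cv2.RETR_EXTERNAL,cv2.CHAIN_APPROX_NONE)[0]
o=im.copy();o[mk>0]//=2;cv2.drawContours(o,c,-1,(255,0,255),1);cv2.imwrite("pics/w1o.png",o)
E
```

```text
look green [4.51093e+02 1.86140e+02 8.40000e-02] 0.243 t 2.8417
```

View pics/w1o.png

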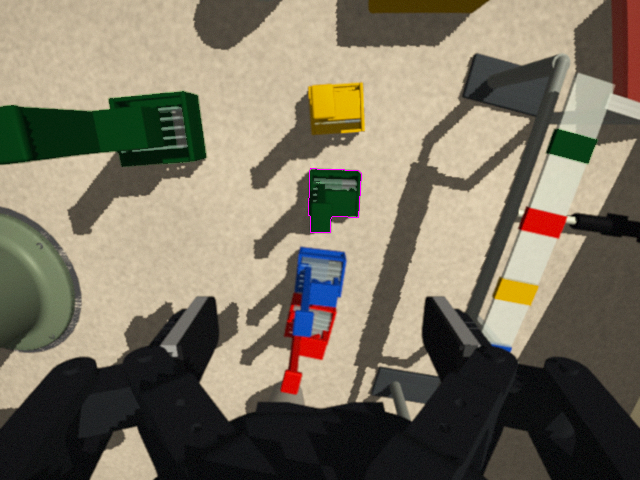

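The wrist picture shows the green rack at (335,195), and the fitted outline follows it. The fit agrees with the top camera to within 1 mm. Next I'll pick it and hang it.

```bash
cat >> h.py <<'E'
def st(tag):
    s=bot.get_state(); print(tag,"t",round(s['t'],1),"open",round(s['opening'],3),"gf",np.round(s['gripper_force'],1),"F",np.round(s['contact_force'],1),"tcp",np.round(s['tcp_pos'],1))
def pick(x,yaw,tz=0):
    bot.movel(*tcp(x,yaw,60+tz),max_speed=250); bot.movel(*tcp(x,yaw,0+tz),max_speed=150)
    bot.grip(0.0,70); st("grip")
    bot.movel(*tcp(x,yaw,30),max_speed=120); st("lift")
def carry(x,yaw):
    bot.movel(*tcp(x,yaw,165),max_speed=250)
    p=rail(-85,-152); bot.movel(*tcp(p,PSI,165),max_speed=250); st("carried")
def insert():
    bot.movel(*tcp(rail(-75,-152),PSI,83),max_speed=200)
    hit=bot.movel(*tcp(rail(0,-152),PSI,83),max_speed=80,threshold=8); st(f"in hit={hit}")
    return hit
def slide(y):
    hit=bot.movel(*tcp(rail(0,-152),PSI,64),max_speed=60,threshold=8); st(f"down hit={hit}")
    hit=bot.movel(*tcp(rail(0,y),PSI,64),max_speed=120,threshold=12); st(f"slide hit={hit}")
    bot.movel(*tcp(rail(0,y),PSI,62),max_speed=30); st("low")
def release(y):
    bot.grip(0.6); bot.movel(*tcp(rail(0,y),PSI,190),max_speed=200); st("rel")
E
python3 - <<'E'
from h import *
x=np.array([451.3,186.2]);yaw=.09
pick(x,yaw); carry(x,yaw)
cv2.imwrite("pics/s2.png",imaging.capture("side"))
E
```

```text
grip t 4.7 open 0.194 gf 67.9 F [0.3 0.8 3.3] tcp [435.9 184.9 111.4]
lift t 5.1 open 0.195 gf 68.3 F [ 0.1 -1.1 -1.5] tcp [435.3 184.8 140.8]
carried t 6.8 open 0.191 gf 68.3 F [ 0.   0.5 -1.9] tcp [484.8 -18.8 275.3]
```

View pics/s2.png

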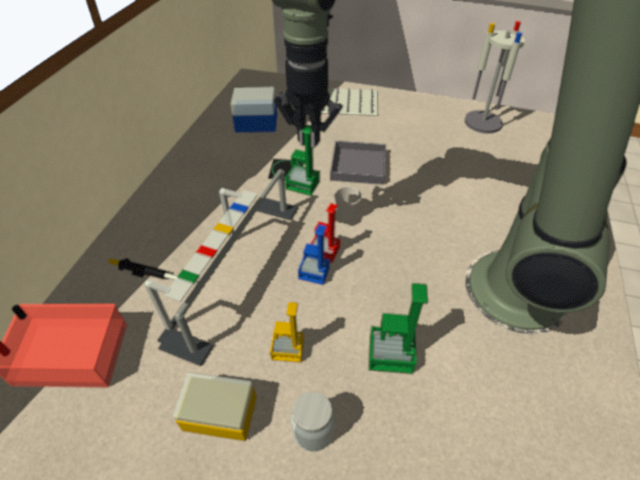

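The side picture shows the green rack held upright at (302,175), with blue, red and yellow still standing. I'll insert it now.

Run:
```python
from h import *
if not insert():
    slide(BY["green"])
cv2.imwrite("pics/s3.png",cv2.resize(imaging.capture("side")[130:400,100:400],None,fx=2,fy=2))
```

```text
in hit=False t 8.5 open 0.2 gf 54.5 F [-0.6  0.2 -2.1] tcp [569.7 -27.5 193.9]
down hit=False t 8.9 open 0.192 gf 68.4 F [ 0.3  0.5 -1.4] tcp [569.7 -27.5 174.5]
slide hit=False t 11.6 open 0.192 gf 68.4 F [-0.   0.2 -1.2] tcp [598.2 272.7 175. ]
low t 11.9 open 0.196 gf 68.4 F [-0.3  0.8 -1.8] tcp [598.1 273.  172.9]
```

View pics/s3.png

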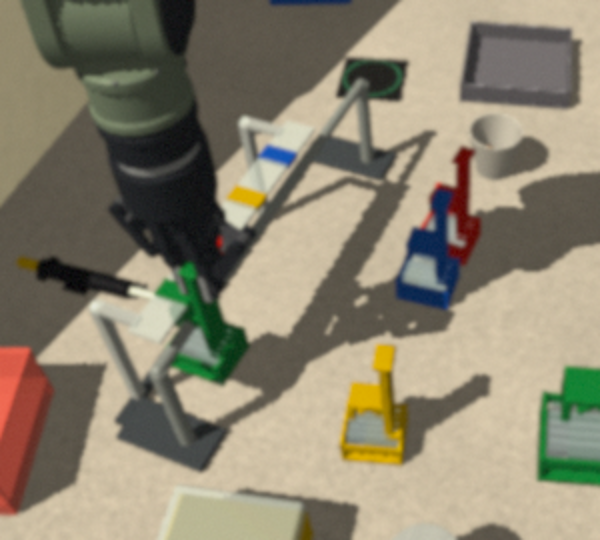

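The picture shows the green rack hooked on the bar under its band, at about (205,330). I'll release it and do red next.

```bash
cat >> h.py <<'E'
def full(c):
    x,f,im=look(c,f"pics/w_{c}.png")
    if f>.45 or np.hypot(*(x[:2]-R0[c][:2]))>70: print("bad fit"); return
    pick(x[:2],x[2]); 
    if bot.get_state()['opening']<.1: print("no grip"); return
    carry(x[:2],x[2])
    if insert(): print("HIT"); return
    slide(BY[c])
E
python3 - <<'E'
from h import *
release(BY["green"])
full("red")
cv2.imwrite("pics/s4.png",cv2.resize(imaging.capture("side")[130:400,100:400],None,fx=2,fy=2))
E
```

```text
rel t 13.1 open 0.599 gf 0.0 F [-0.2 -1.4 -0.8] tcp [597.7 273.  299.8]
look red [ 4.41687e+02  1.19520e+01 -1.05000e-01] 0.109 t 14.3583
grip t 16.0 open 0.195 gf 67.9 F [-0.5  0.8  6.8] tcp [427.   13.5 112.1]
lift t 16.4 open 0.198 gf 68.4 F [-0.1 -0.6 -2.6] tcp [425.9  13.6 141. ]
carried t 17.5 open 0.194 gf 68.5 F [ 0.4 -0.5 -2.7] tcp [484.6 -19.9 273.3]
in hit=False t 19.1 open 0.195 gf 68.5 F [-0.3  0.5 -2.9] tcp [569.7 -27.5 193.9]
down hit=False t 19.6 open 0.195 gf 68.7 F [ 0.2 -0.3 -2.4] tcp [570.  -27.5 174.6]
slide hit=False t 21.7 open 0.197 gf 68.7 F [ 0.8  0.8 -1.8] tcp [592.2 207.8 175.1]
low t 22.0 open 0.195 gf 68.8 F [-1.  -0.3  2.7] tcp [592.5 208.1 173.7]
```

View pics/s4.png

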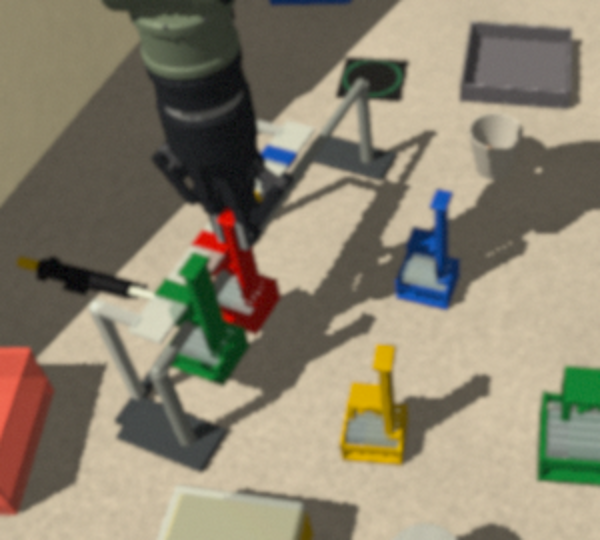

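The picture shows green hanging at (205,330) and red in place at (240,270). Blue and yellow are still on the bench. Yellow is next, then blue.

Run:
```python
from h import *
release(BY["red"])
full("yellow")
cv2.imwrite("pics/s5.png",cv2.resize(imaging.capture("side")[130:400,100:400],None,fx=2,fy=2))
```

```text
rel t 23.2 open 0.601 gf 0.0 F [ 0.2 -0.2 -0.4] tcp [591.6 208.3 299.8]
look yellow [4.41890e+02 2.80486e+02 2.00000e-01] 0.17 t 24.05
grip t 25.7 open 0.191 gf 67.9 F [-0.6  0.2  5.3] tcp [427.2 277.8 112.3]
lift t 26.1 open 0.193 gf 68.3 F [ 0.2 -1.5 -2. ] tcp [426.3 277.4 141. ]
carried t 28.1 open 0.199 gf 68.3 F [ 0.  -0.1 -1.8] tcp [485.1 -18.9 275.7]
in hit=False t 29.8 open 0.198 gf 68.3 F [ 0.5 -0.  -1.9] tcp [569.7 -27.5 193.9]
down hit=False t 30.2 open 0.197 gf 68.5 F [ 0.3 -0.3 -2.9] tcp [570.  -27.5 174.6]
slide hit=False t 31.8 open 0.195 gf 68.5 F [ 0.5 -0.5 -1.9] tcp [586.1 143.  175. ]
low t 32.1 open 0.197 gf 68.7 F [-0.9  0.1  3.9] tcp [586.6 143.2 173.8]
```

View pics/s5.png

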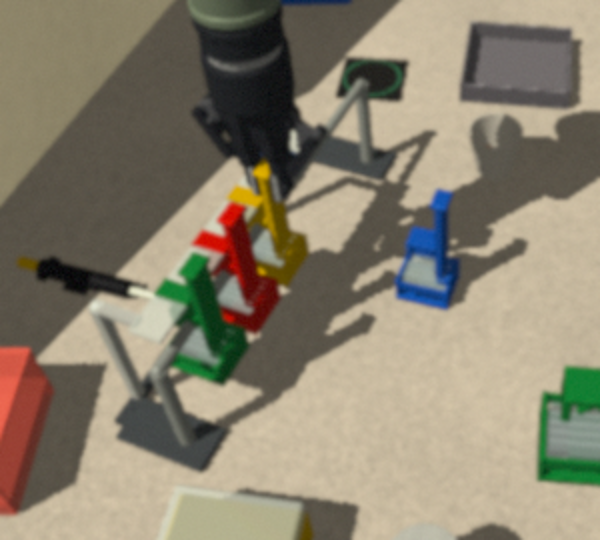

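The picture shows green, red and yellow all on the bar. Blue stands alone on the bench at (430,260).

Run:
```python
from h import *
release(BY["yellow"])
full("blue"); release(BY["blue"])
bot.move_ptp([380,150,330],[np.pi,0,np.pi/2])
im=imaging.capture("top");cv2.imwrite("pics/top5.png",im)
o=cv2.resize(im[105:270,170:400],None,fx=3,fy=3);cv2.imwrite("pics/top5c.png",o)
st("end")
```

```text
rel t 33.3 open 0.596 gf 0.0 F [ 0.  -0.3 -0.3] tcp [585.6 143.7 299.8]
look blue [4.47701e+02 8.15020e+01 1.00000e-03] 0.197 t 34.0833
grip t 35.7 open 0.194 gf 67.9 F [-2.3 -0.2  6.5] tcp [432.3  81.5 112. ]
lift t 36.1 open 0.194 gf 68.3 F [ 0.1  0.1 -1.6] tcp [432.   81.5 141.1]
carried t 37.4 open 0.196 gf 68.3 F [-0.6  0.1 -1. ] tcp [484.4 -19.8 274. ]
in hit=False t 39.0 open 0.193 gf 68.4 F [ 0.9 -0.1 -1.8] tcp [569.7 -27.5 194. ]
down hit=False t 39.5 open 0.191 gf 68.6 F [-0.1 -0.1 -2.4] tcp [570.  -27.6 174.7]
slide hit=False t 40.6 open 0.194 gf 68.6 F [-0.8  0.1 -1. ] tcp [580.   78.5 174.9]
low t 40.8 open 0.194 gf 68.7 F [-0.3  0.4  1.4] tcp [580.7  78.3 173.5]
rel t 42.0 open 0.599 gf 0.0 F [ 0.2 -0.2 -0. ] tcp [579.6  79.  299.9]
end t 42.9 open 0.601 gf 0.0 F [ 0.  -0.3  0.9] tcp [381.3 149.8 329.6]
```

View pics/top5c.png

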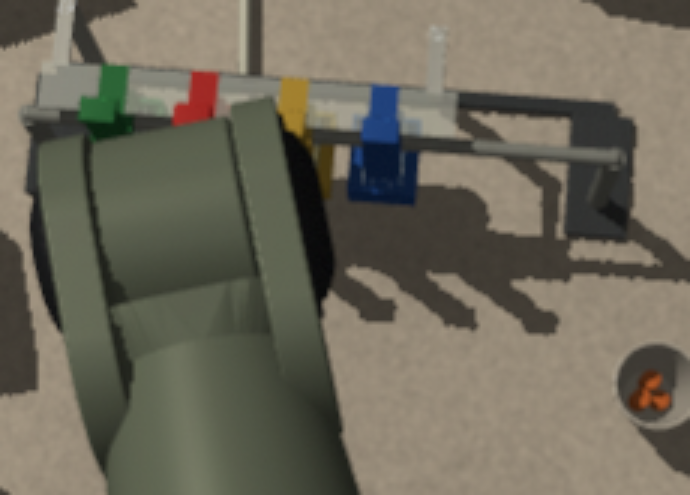

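Blue hangs under its band at (385,150), while the arm hides part of the others; I'll check them later. The beaker is at about (388.7,233.8). Next I'll plan the pour joint by joint.

```bash
cat >> h.py <<'E'
A,EL=-1.5,.5
B0=np.array([419.7,-126.0]); PADXY=np.array([628.9,-254.8]); TR=np.array([434.7,-326.7])
H=np.array([np.cos(A),np.sin(A),0])
ZT=np.array([H[0]*np.cos(EL),H[1]*np.cos(EL),-np.sin(EL)]); YT=np.array([-np.sin(A),np.cos(A),0])
def btool(g,th=0,flip=0,adv=6,az=0):
    """pose with the grip axis point at g, tipped th about the heading"""
    M=Rot.from_euler('z',az)*Rot.from_rotvec(H*th)*Rot.from_matrix(np.c_[np.cross(YT,ZT),YT,ZT])*Rot.from_euler('z',np.pi*flip)
    return list(np.array(g)+(19+adv)*M.apply([0,0,1])),list(M.as_euler('xyz'))
E
python3 - <<'E'
from h import *
np.set_printoptions(precision=2,suppress=True)
for flip in(0,1):
    print("flip",flip,"pre",solve_ik(*btool([*(B0-H[:2]*120),40+66],0,flip)),"grasp",solve_ik(*btool([*B0,40],0,flip)))
    for s in(1,-1):
        for th in(0,.7,1.4,2.2,2.4): print(s*th,solve_ik(*btool([TR[0]+s*42,TR[1],125],s*th,flip)))
    for az in(0,.4,.8,1.2): print("pad",az,solve_ik(*btool([*PADXY,44],0,flip,az=az)),solve_ik(*btool([*PADXY,120],0,flip,az=az)))
E
```

```text
flip 0 pre [ 0.38  0.68 -0.58  0.82 -0.99  2.16] grasp [ 0.11  0.73 -0.82  0.09 -1.07  1.65]
0 [-0.34  0.55 -0.89 -0.5  -0.94  0.84]
0.7 [-0.43  0.75 -1.19 -1.45 -0.67  1.09]
1.4 None
2.2 None
2.4 None
0 [-0.41  0.52 -1.11 -0.76 -0.89  0.74]
-0.7 [-0.32  0.62 -0.75  0.06 -1.19  0.66]
-1.4 [-0.29  1.01 -0.29  1.29 -1.41  1.18]
-2.2 None
-2.4 None
pad 0 [-0.14  0.84 -0.44 -0.06 -1.03  1.15] [-0.14  0.7  -0.43  0.08 -1.03  1.15]
pad 0.4 [-0.21  0.81 -0.8  -0.91 -0.75  0.53] [-0.21  0.63 -0.81 -0.73 -0.75  0.53]
pad 0.8 [-0.38  0.86 -1.   -1.34 -0.28  0.16] [-0.38  0.64 -1.01 -1.13 -0.28  0.16]
pad 1.2 [-0.6   0.87 -1.04 -1.39  0.26 -0.15] [-0.6   0.64 -1.06 -1.17  0.26 -0.15]
flip 1 pre [ 0.38  0.68 -0.58  0.82 -0.99 -0.98] grasp [ 0.11  0.73 -0.82  0.09 -1.07 -1.49]
0 [-0.34  0.55 -0.89 -0.5  -0.94 -2.3 ]
0.7 [-0.43  0.75 -1.19 -1.45 -0.67 -2.06]
1.4 None
2.2 None
2.4 None
0 [-0.41  0.52 -1.11 -0.76 -0.89 -2.4 ]
-0.7 [-0.32  0.62 -0.75  0.06 -1.19 -2.49]
-1.4 [-0.29  1.01 -0.29  1.29 -1.41 -1.96]
-2.2 None
-2.4 None
pad 0 [-0.14  0.84 -0.44 -0.06 -1.03 -1.99] [-0.14  0.7  -0.43  0.08 -1.03 -1.99]
pad 0.4 [-0.21  0.81 -0.8  -0.91 -0.75 -2.61] [-0.21  0.63 -0.81 -0.73 -0.75 -2.61]
pad 0.8 [-0.38  0.86 -1.   -1.34 -0.28 -2.98] [-0.38  0.64 -1.01 -1.13 -0.28 -2.98]
pad 1.2 [-0.6   0.87 -1.04 -1.39  0.26  2.99] [-0.6   0.64 -1.06 -1.17  0.26  2.99]
```

```bash
cat >> h.py <<'E'
EL=.35
def btool(g,e=EL,r=0,az=A,flip=0,adv=6):
    z=np.array([np.cos(az)*np.cos(e),np.sin(az)*np.cos(e),-np.sin(e)]); y=np.array([-np.sin(az),np.cos(az),0])
    M=Rot.from_matrix(np.c_[np.cross(y,z),y,z])*Rot.from_euler('z',np.pi*flip+r)
    return list(np.array(g)+(19+adv)*z),list(M.as_euler('xyz'))
def updir(e,r,az,flip=0):
    O=Rot.from_euler('xyz',btool([0,0,0],e,r,az)[1]); G=Rot.from_euler('xyz',btool([0,0,0])[1]); return (O*G.inv()).apply([0,0,1]) if az==A else None
E
python3 - <<'E'
from h import *
np.set_printoptions(precision=2,suppress=True)
for flip in(0,1):
    print("flip",flip,"pre",solve_ik(*btool([*(B0-H[:2]*120),80],flip=flip)),"grasp",solve_ik(*btool([*B0,40],flip=flip)),"up",solve_ik(*btool([*B0,120],flip=flip)))
    for e in(.1,):
      for r in(0,-.8,-1.6,-2.2,.8,1.6,2.2): print(e,r,solve_ik(*btool([TR[0],TR[1],125],e,r,flip=flip)),updir(e,r,A))
    for az in(A,A+.4): print("pad",az,solve_ik(*btool([*PADXY,44],az=az,flip=flip)),solve_ik(*btool([*PADXY,120],az=az,flip=flip)))
E
```

```text
flip 0 pre [ 0.42  0.86 -0.49  0.96 -1.08  2.38] grasp [ 0.15  0.83 -0.76  0.2  -1.21  1.8 ] up [ 0.15  0.65 -0.76  0.37 -1.21  1.8 ]
0.1 0 [-0.3   1.04 -1.07 -1.84 -1.19  0.25] [-0.02  0.25  0.97]
0.1 -0.8 [-0.3   1.04 -1.07 -1.84 -1.19 -0.55] [0.65 0.32 0.69]
0.1 -1.6 [-0.3   1.04 -1.07 -1.84 -1.19 -1.35] [0.91 0.41 0.01]
0.1 -2.2 [-0.3   1.04 -1.07 -1.84 -1.19 -1.95] [ 0.73  0.45 -0.52]
0.1 0.8 [-0.3   1.04 -1.07 -1.84 -1.19  1.05] [-0.69  0.23  0.69]
0.1 1.6 [-0.3   1.04 -1.07 -1.84 -1.19  1.85] [-0.96  0.28  0.01]
0.1 2.2 [-0.3   1.04 -1.07 -1.84 -1.19  2.45] [-0.79  0.34 -0.52]
pad -1.5 [-0.11  0.9  -0.46 -0.25 -1.18  1.08] [-0.11  0.76 -0.47 -0.12 -1.18  1.08]
pad -1.1 [-0.19  0.95 -0.83 -1.24 -0.84  0.42] [-0.19  0.76 -0.86 -1.08 -0.84  0.42]
flip 1 pre [ 0.42  0.86 -0.49  0.96 -1.08 -0.76] grasp [ 0.15  0.83 -0.76  0.2  -1.21 -1.34] up [ 0.15  0.65 -0.76  0.37 -1.21 -1.34]
0.1 0 [-0.3   1.04 -1.07 -1.84 -1.19 -2.89] [-0.02  0.25  0.97]
0.1 -0.8 [-0.3   1.04 -1.07 -1.84 -1.19  2.59] [0.65 0.32 0.69]
0.1 -1.6 [-0.3   1.04 -1.07 -1.84 -1.19  1.79] [0.91 0.41 0.01]
0.1 -2.2 [-0.3   1.04 -1.07 -1.84 -1.19  1.19] [ 0.73  0.45 -0.52]
0.1 0.8 [-0.3   1.04 -1.07 -1.84 -1.19 -2.09] [-0.69  0.23  0.69]
0.1 1.6 [-0.3   1.04 -1.07 -1.84 -1.19 -1.29] [-0.96  0.28  0.01]
0.1 2.2 [-0.3   1.04 -1.07 -1.84 -1.19 -0.69] [-0.79  0.34 -0.52]
pad -1.5 [-0.11  0.9  -0.46 -0.25 -1.18 -2.06] [-0.11  0.76 -0.47 -0.12 -1.18 -2.06]
pad -1.1 [-0.19  0.95 -0.83 -1.24 -0.84 -2.72] [-0.19  0.76 -0.86 -1.08 -0.84 -2.72]
```

Run:
```python
from h import *
np.set_printoptions(precision=2,suppress=True)
g=np.array([*B0,40]); z=np.array([np.cos(A)*np.cos(EL),np.sin(A)*np.cos(EL),-np.sin(EL)])
bot.grip(1.0)
pre=btool(g-z*110,flip=1); up=btool(g-z*110+[0,0,90],flip=1)
bot.move_ptp(*up); bot.movel(*pre,max_speed=150); st("pre")
hit=bot.movel(*btool(g,flip=1),max_speed=80,threshold=6); st(f"at {hit}")
for e in(.05,.1): print(e,solve_ik(*btool([TR[0]+40,TR[1]-5,135],e,0,flip=1)))
cv2.imwrite("pics/s6.png",cv2.resize(imaging.capture("side")[120:300,260:460],None,fx=3,fy=3))
```

```text
pre t 46.3 open 1.0 gf 0.0 F [ 0.5  0.3 -0.1] tcp [414.3 -46.3  69.6]
at False t 47.9 open 0.998 gf 0.0 F [-0.3  0.1  0. ] tcp [ 421.5 -149.3   31.6]
0.05 [-0.28  1.06 -0.97 -1.88 -1.22 -3.01]
0.1 [-0.28  0.98 -0.98 -1.68 -1.2  -2.88]
```

View pics/s6.png

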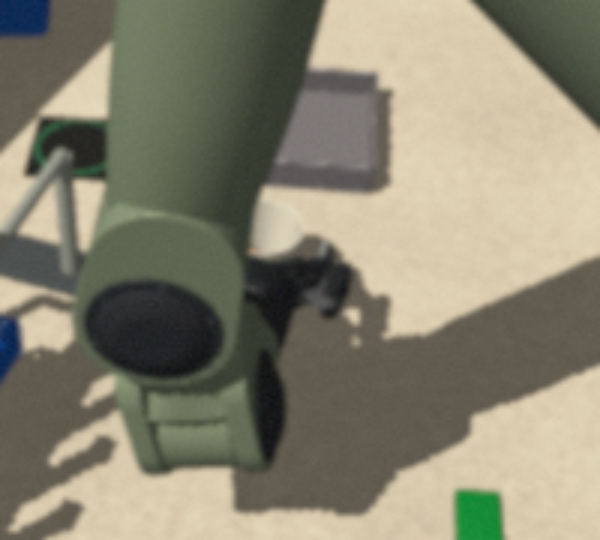

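The gripper straddles the beaker at (275,230). Next I'll grip, lift and pour.

Run:
```python
from h import *
bot.grip(0.0,60); st("grip")
bot.movel(*btool([*B0,140],flip=1),max_speed=120); st("lift")
if bot.get_state()['opening']<.4: raise SystemExit("lost")
P=[TR[0]+40,TR[1]-5,135]
bot.move_ptp(*btool(P,.1,0,flip=1)); st("over tray")
for r in np.arange(.3,2.45,.3): bot.move_ptp(*btool(P,.1,r,flip=1)); bot.dwell(.1)
st("tipped")
for k in range(2):
    bot.move_ptp(*btool(P,.1,2.0,flip=1)); bot.move_ptp(*btool(P,.1,2.5,flip=1))
bot.dwell(.5); st("shaken")
cv2.imwrite("pics/p1.png",imaging.capture("side"));cv2.imwrite("pics/p1t.png",imaging.capture("top"))
a=cv2.imread("pics/p1.png")[90:240,280:480];b=cv2.imread("pics/p1t.png")[150:300,400:540]
cv2.imwrite("pics/p1c.png",np.hstack([cv2.resize(a,None,fx=2.2,fy=2.2),cv2.resize(b,None,fx=2.2,fy=2.2)]))
```

```text
grip t 48.3 open 0.693 gf 61.5 F [0.7 2.9 5. ] tcp [ 421.8 -149.3   32. ]
lift t 49.3 open 0.692 gf 63.0 F [-0.7 -0.  -1.6] tcp [ 421.  -149.4  130.8]
over tray t 51.1 open 0.696 gf 63.0 F [ 0.5 -0.  -2.2] tcp [ 476.6 -356.3  132.1]
tipped t 55.0 open 0.696 gf 63.0 F [ 0.4  0.8 -1.5] tcp [ 476.5 -356.5  132.5]
shaken t 57.6 open 0.694 gf 63.0 F [ 0.1  0.8 -1.6] tcp [ 476.4 -356.5  132.5]
```

View pics/p1c.png

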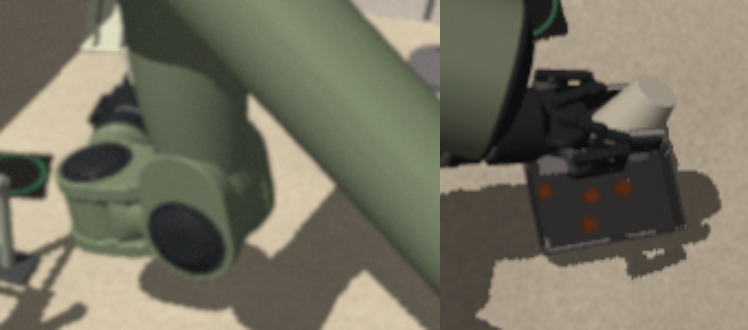

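Four orange caps lie in the tray and the beaker is tipped above it. I'll untip it, check that it's empty and check IK for coming at the pad from the robot's side, which keeps the wrist clear of the bar.

Run:
```python
from h import *
np.set_printoptions(precision=2,suppress=True)
P=[TR[0]+40,TR[1]-5,135]
for r in(1.2,0): bot.move_ptp(*btool(P,.1,r,flip=1))
bot.move_ptp(*btool([TR[0]+40,TR[1]-5,190],.35,0,flip=1)); st("up")
for az in(-.2,-.4,-.6,-.8):
  for f in(0,1): print(az,f,solve_ik(*btool([*PADXY,44],az=az,flip=f)),solve_ik(*btool([*PADXY,150],az=az,flip=f)),solve_ik(*btool([560,-250,190],az=az,flip=f)))
cv2.imwrite("pics/p2t.png",imaging.capture("top"))
b=cv2.imread("pics/p2t.png")[130:290,390:540]
cv2.imwrite("pics/p2c.png",cv2.resize(b,None,fx=3.5,fy=3.5))
```

```text
up t 61.0 open 0.696 gf 63.2 F [-0.1 -0.8 -1. ] tcp [ 476.4 -355.1  181.3]
-0.2 0 [-0.67  1.03 -1.05 -1.69  0.44 -0.17] [-0.67  0.71 -1.1  -1.42  0.44 -0.17] [-0.78  0.57 -1.25 -1.41  0.54 -0.22]
-0.2 1 [-0.67  1.03 -1.05 -1.69  0.44  2.97] [-0.67  0.71 -1.1  -1.42  0.44  2.97] [-0.78  0.57 -1.25 -1.41  0.54  2.92]
-0.4 0 [-0.55  1.05 -1.06 -1.76  0.14 -0.05] [-0.55  0.72 -1.12 -1.49  0.14 -0.05] [-0.65  0.6  -1.29 -1.53  0.23 -0.09]
-0.4 1 [-0.55  1.05 -1.06 -1.76  0.14  3.09] [-0.55  0.72 -1.12 -1.49  0.14  3.09] [-0.65  0.6  -1.29 -1.53  0.23  3.06]
-0.6 0 [-0.43  1.04 -1.04 -1.73 -0.16  0.06] [-0.43  0.72 -1.1  -1.46 -0.16  0.06] [-0.5   0.6  -1.27 -1.52 -0.1   0.04]
-0.6 1 [-0.43  1.04 -1.04 -1.73 -0.16 -3.08] [-0.43  0.72 -1.1  -1.46 -0.16 -3.08] [-0.5   0.6  -1.27 -1.52 -0.1  -3.11]
-0.8 0 [-0.31  1.01 -0.98 -1.6  -0.46  0.18] [-0.31  0.7  -1.03 -1.34 -0.46  0.18] [-0.36  0.58 -1.2  -1.4  -0.41  0.16]
-0.8 1 [-0.31  1.01 -0.98 -1.6  -0.46 -2.96] [-0.31  0.7  -1.03 -1.34 -0.46 -2.96] [-0.36  0.58 -1.2  -1.4  -0.41 -2.98]
```

View pics/p2c.png

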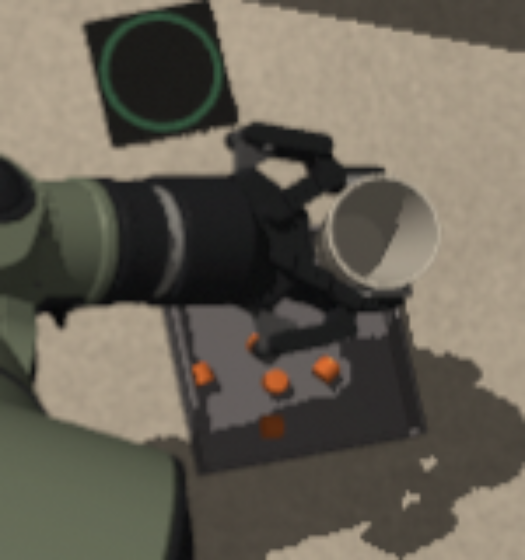

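All five caps are in the tray at (200,373), (255,340), (275,382), (327,368) and (272,425), and the beaker is empty. Its rim centre at (384,234) in the crop gives the in-grip offset. I'll place it now.

Run:
```python
from h import *
np.set_printoptions(precision=2,suppress=True)
m=imaging.camera_model("top")
w=ray_z(m,[[390+384/3.5,130+234/3.5]],215)[0][:2]; off=w-[474.7,-331.7]; az=-.7
o=r2(az-A)@off; print("offset",off,"rotated",o)
if np.hypot(*o)>12: raise SystemExit
g=np.array([*(PADXY-o),0])
bot.move_ptp(*btool([*g[:2],190],az=az,flip=1)); 
bot.movel(*btool([*g[:2],60],az=az,flip=1),max_speed=120); st("above")
hit=bot.movel(*btool([*g[:2],43.5],az=az,flip=1),max_speed=30,threshold=4); st(f"down {hit}")
cv2.imwrite("pics/p3t.png",cv2.resize(imaging.capture("top")[110:250,370:520],None,fx=3.5,fy=3.5))
```

```text
offset [-4.01 -1.97] rotated [-1.38 -4.25]
above t 63.0 open 0.695 gf 63.3 F [-0.1 -1.1 -1.7] tcp [ 648.5 -265.8   52.3]
down True t 63.5 open 0.697 gf 62.7 F [-1.   1.2  3.8] tcp [ 648.4 -265.8   35.9]
```

View pics/p3t.png

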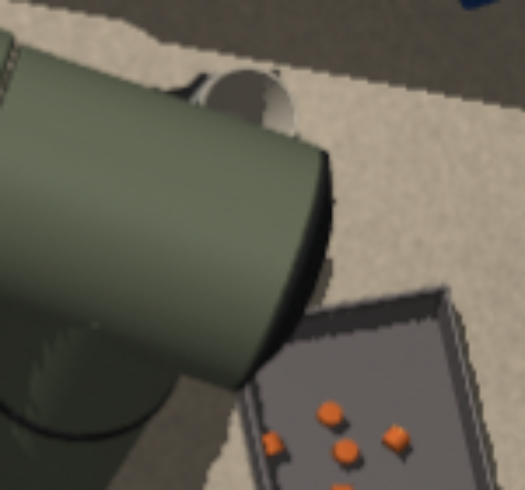

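The beaker is down on the pad, with its rim at (250,112). I'll release it, retreat and check everything.

Run:
```python
from h import *
np.set_printoptions(precision=3,suppress=True)
s=bot.get_state(); p=np.array(s['tcp_pos']); z=Rot.from_euler('xyz',s['orientation']).apply([0,0,1])
bot.grip(1.0); bot.movel(list(p-z*110),max_speed=100); bot.movel(list(p-z*110+[0,0,160]),max_speed=200); st("back")
bot.move_j([-1.399,0.326,-0.193,1.052,0,-1.5]); bot.dwell(.3); st("park")
im=imaging.capture("top"); cv2.imwrite("pics/f.png",im); m=imaging.camera_model("top")
for c in BY:
    p0=[*rail(0,BY[c]),PSI]
    for ccc in (c,):
        x,f=fit({"top":im},ccc,p0,RACK,z=61.5,grow=9); d=r2(PSI).T@(x[:2]-RO); print(c,"rail",d,"want",BY[c],"yaw",x[2],"cost",f)
cv2.imwrite("pics/fc.png",cv2.resize(im[110:270,180:520],None,fx=2.3,fy=2.3))
```

```text
back t 66.2 open 1.0 gf 0.0 F [ 0.3  0.9 -0.4] tcp [ 569.1 -199.3  233.2]
park t 68.5 open 0.998 gf 0.0 F [ 0.7 -0.4  0.9] tcp [ 166.1 -524.   231.1]
green rail [  0.589 153.727] want 150 yaw 0.11950718628846854 cost 0.4743509292602539
red rail [-0.508 86.579] want 85 yaw -0.017019005327490098 cost 0.3096762001514435
yellow rail [ 0.649 20.416] want 20 yaw -0.06750128298617675 cost 0.3423735797405243
blue rail [  0.299 -44.231] want -45 yaw -0.04292467179665971 cost 0.37147435545921326
```

View pics/fc.png

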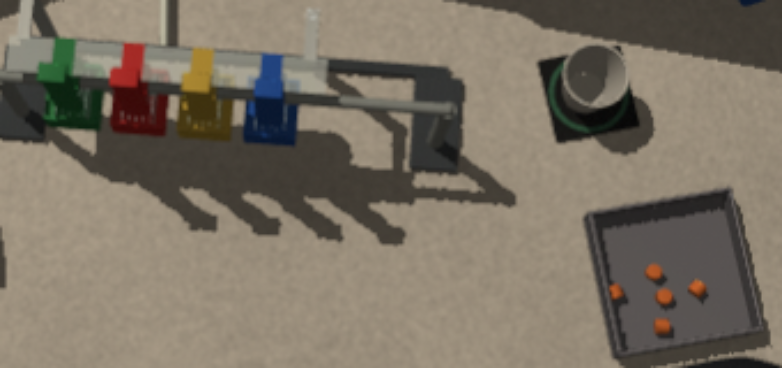

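All four racks hang under their bands with rail errors of 4 mm or less. All five caps are in the tray, the leftmost at (616,292), and the beaker stands upright with its rim at (595,76). I'll check how far the beaker is from the pad's centre, then hand in.

Run:
```python
from h import *
m=imaging.camera_model("top")
w=ray_z(m,[[180+595/2.3,110+76/2.3]],69)[0][:2]; c=ray_z(m,[[180+616/2.3,110+292/2.3]],12)[0][:2]
d=w-PADXY; print("beaker err",d,"cap in tray",r2(-.15)@(c-TR))
if np.hypot(*d)<15: print(bot.sign_off()); print(bot.get_state()['t'])
```

```text
beaker err [-0.03660092  7.09031462] cap in tray [-8.11545079 57.7799821 ]
the job is handed in; nothing more can be done
None
the job is handed in; nothing more can be done
```

The job is handed in: all four racks hang under their own colours, within about 4 mm along the bar; all five caps are in the tray, and the empty beaker stands about 7 mm from the pad's centre (all measured from the top camera; the judging result was not shown).

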